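# Carry a row of fittings over to the assembly tray in sequence

### The job

Move the four furniture fittings from the cork pads of the grey strip into the empty four-bay wooden tray, one to a bay, each standing upright inside its bay. Keep their sequence, starting at the clamp: the fitting at the robot's left-hand end of the strip goes into the bay nearest the yellow-jawed clamp, the next one along into the next bay, and so on, so that the one from the right-hand end is farthest from the clamp.

Things in the scene. Friction and masses are not known exactly. Their poses are not given: they have to be found in the camera images.
- leg_mid (a point): Round tapered furniture leg of pale beech, 66 mm high: flange 38 mm across and 5 mm thick at the bottom, then tapering from 32 mm to 22 mm across at the top (27 mm half-way up). Stands upright and loose on its pad at the start. This point is its centre, half-way up; z is its upright axis.
- foot_mid (a point): Levelling foot, 60 mm high: black round base 38 mm across (14 mm high), steel hexagon nut 22 mm across (up to 21 mm), then a bare threaded steel stem 12 mm across to the top; grasp it by the stem. Stands upright and loose on its pad at the start. This point is its centre, half-way up; z is its upright axis.
- stop_mid (a point): Door stop: plain steel cylinder 32 mm across and 58 mm high, with a thin black rubber ring (35 mm across, only seen) near the top, from 44 to 54 mm up. Stands upright and loose on its pad at the start. This point is its centre, half-way up; z is its upright axis.
- post_mid (a point): Square aluminium furniture post, 64 mm high: bottom plate 38 x 38 mm and 5 mm thick, shaft 26 x 26 mm, black cap on top. Its x and y axes are square to its faces; it may be turned up to 0.35 rad to the row. Stands upright and loose on its pad at the start. This point is its centre, half-way up; z is its upright axis.
- pad_leg: Fixed square cork pad, 54 x 54 x 5 mm, on an 8 mm thick grey strip (64 x 290 mm); the beech leg stands on it at the start (up to 5 mm off its middle). Four like pads form a row, 70 mm apart, their order differing at each start; it shows where that fitting stood. Origin: centre of its underside, 8 mm above the work surface; y axis along the row to the robot's left, x across the row.
- pad_foot: Fixed square cork pad, 54 x 54 x 5 mm, on an 8 mm thick grey strip (64 x 290 mm); the levelling foot stands on it at the start (up to 5 mm off its middle). Four like pads form a row, 70 mm apart, their order differing at each start; it shows where that fitting stood. Origin: centre of its underside, 8 mm above the work surface; y axis along the row to the robot's left, x across the row.
- pad_stop: Fixed square cork pad, 54 x 54 x 5 mm, on an 8 mm thick grey strip (64 x 290 mm); the door stop stands on it at the start (up to 5 mm off its middle). Four like pads form a row, 70 mm apart, their order differing at each start; it shows where that fitting stood. Origin: centre of its underside, 8 mm above the work surface; y axis along the row to the robot's left, x across the row.
- pad_post: Fixed square cork pad, 54 x 54 x 5 mm, on an 8 mm thick grey strip (64 x 290 mm); the square post stands on it at the start (up to 5 mm off its middle). Four like pads form a row, 70 mm apart, their order differing at each start; it shows where that fitting stood. Origin: centre of its underside, 8 mm above the work surface; y axis along the row to the robot's left, x across the row.
- tray: Fixed wooden tray of four bays, 74 x 286 mm, empty at the start. Origin: centre of its underside, on the work surface; y axis along the bays to the robot's left, x across. Floor 4 mm up; lips around the bays reach 9 mm. Bay centres at x = 0, y = 105, 35, -35, -105 mm; each 61 x 61 mm inside. Tray and strip lie roughly parallel, either one nearer to the robot.
- clamp: Spring clamp with yellow jaws and black handles, lying flat and gripping a beech offcut; 110 x 50 mm, 33 mm high, fixed. It lies beyond the +y or the -y end of the tray, 230 mm from the tray's centre (two aluminium hinge plates lie at the other end). Origin: centre of its underside.

How it is judged:
By the outcome, as a careful person would: the job done as asked, in the order asked, and still so for the second after the job is handed in, with the robot touching nothing.
It also fails if it takes over 93 s, if anything falls off the work surface, if the arm or the gripper's body presses on something with over 40 N, if the wrist force passes 120 N, or if a joint passes its speed limit or range.

### The arm

A 6-joint arm with a two-finger parallel gripper is mounted at the origin on the work surface. World frame = base frame: x ahead of the robot, y to its left, z up, the work surface at z = 0. Lengths are in m, angles in rad, forces in N, time in s.
With the tool pointing down it reaches from about 0.325 to 0.9 m from the base axis. Payload 6.1 kg.
Tool frame: the origin (TCP) lies where the fingers leave the gripper's body, on its centre line; the fingertips stand 73 mm ahead of it and the grasp point (between the pads) lies 54 mm ahead of it; z points along the fingers, y is the line along which they close (so a half turn about z gives the same grasp; the last joint's range is limited). The gripper opens to 85 mm and grips with 20 to 120 N. Pads are 22 mm wide; open, the fingers measure 114 mm over their backs; the gripper's body (76 mm by 85 mm) begins 54 mm behind the grasp point. The pads swing forward as they close: fully open they stand 13 mm farther back than shut.
Start: joints at [-1.313, 0.22, 1.526, -0, 1.395, -0.126], TCP at [0.234, -0.58, 0.304] pointing down, gripper open.
Joint ranges: [-2.98, 2.98], [-0.91, 2.08], [0.09, 2.57], [-1.24, 4.39], [0.2, 2.65], [-2.68, 2.68]. Speed limits (rad/s): [2.57, 2.57, 3.01, 3.14, 3.14, 3.14].

### API

Orientations are given as [roll, pitch, yaw] about the fixed x, y, z axes, in that order (R = Rz(yaw) Ry(pitch) Rx(roll)).
In Python, from station import ctrl, grab_frame, job_done gives the robot as it stands.
- The arm moves only by the shell command python3 -m pendant 'ROWS'. ROWS is JSON, a list of rows, each a list of 3 entries, a list of its own where there are three numbers: the closure, from 0 (fully open) to 1 (shut), then the shift along the tool's x, y, z normalised to -1 to 1, where 1 is 200 mm, then the turn, a rotation vector about the tool's x, y, z normalised to -1 to 1, where 1 is 0.5 rad. A call has 1 to 10 rows; each row is the pose to reach, as a shift and turn from the pose commanded when the call began, along the tool's axes at that moment; what a row does not reach only later rows make up. A row lasts 1/10 s, in which the tool goes at most 50 mm and 8.59 degrees, less where a joint would pass 70% of its speed; a pose out of reach is approached as far as the arm can. A call with a number of a shift or a turn outside -1 to 1 is refused whole. A call with a gripper value outside its range is refused whole. The fingers move at their own pace and stop on an object; the grip force is fixed at half the most. Time passes only in rows, so rows that repeat a pose let the fingers close. It gives the time, the measured TCP pose, the force, the opening and the grip force at its end, in the units of the state.
- ctrl.read_state(): the state, without advancing time (a new reading comes with each control period).
- grab_frame(name): name is "scene" or "top"; returns a dict with "pixels" (400x640x3 uint8, blue, green, red), "intrinsics" (3x3 intrinsics, pixels), "k1" (the pictures are not rectified: a ray, as slopes to the right and down, at radius r is drawn at 1 + k1 r^2 times it, then the intrinsics apply), "position" and "orientation" of the camera in the world. Camera axes: x right, y down, z forward; pixel columns grow to the right and rows downward; lengths in m; the calibration is good to about 2 mm. A picture is of the moment at which its call begins. There is no depth.
- job_done(): hands the job in; it is judged then, once.
The state is a dict: "clock": time; "q": joint angles; "joint_vel": joint speeds; "joint_torque": joint torques, N m; "tcp_pos": TCP position; "ee_rot": TCP orientation; "wrist_force": force on the tool from outside, world axes, zero at the start; "wrist_torque": the same for the moment, N m; "grip_width": opening from 0.0 (shut) to 1.0 (fully open); "gripper_force": force on a finger pad.
Only numpy, scipy, OpenCV 4.12 (cv2) and the standard library are available. Lean on these libraries where they do the work, as an engineer would, in place of code of your own. Each camera call takes 0.05 s, during which the arm holds its last target. There are 200 camera calls.

## Working session

There is one attempt and no reset: what is moved stays moved. The work goes in short steps, Python scripts to look and compute and a shell command to move; the robot and the scene stay as the last step left them, time stands still between calls to the robot, and variables do not carry over. Pictures are saved under pics/ and viewed, at most 14 in all, crops included, and the job is handed in when it is done.

```bash
ls; mkdir -p pics
cat > h.py <<'E'
import numpy as np, cv2
from station import ctrl, grab_frame
from scipy.spatial.transform import Rotation as R
def rot(o):
    o=np.array(o,float)
    if o.shape==(3,3): return o
    return R.from_euler('xyz',o).as_matrix() if o.size==3 else R.from_quat(o).as_matrix()
def snap(n):
    f=grab_frame(n); return f
def ray(f,uv):
    K=np.array(f['intrinsics']);uv=np.atleast_2d(np.array(uv,float))
    d=cv2.undistortPoints(uv.reshape(-1,1,2),K,np.array([f['k1'],0,0,0.])).reshape(-1,2)
    return (rot(f['orientation'])@np.c_[d,np.ones(len(d))].T).T
def onplane(f,uv,z):
    d=ray(f,uv);p=np.array(f['position']);return p+d*((z-p[2])/d[:,2])[:,None]
def proj(f,P):
    c=(np.atleast_2d(P)-np.array(f['position']))@rot(f['orientation']);n=c[:,:2]/c[:,2:]
    n=n*(1+f['k1']*(n**2).sum(1))[:,None];K=np.array(f['intrinsics']);return n*[K[0,0],K[1,1]]+K[:2,2]
E
python3 - <<'E'
from h import *
for n in('scene','top'):
    f=snap(n);cv2.imwrite(f'pics/{n}0.png',f['pixels']);print(n,f['position'],f['orientation'],f['intrinsics'],f['k1'])
print(ctrl.read_state())
E
```

```text
pics
scene [1.1153471  0.26485603 0.56210023] [-2.27199469 -0.0087613   2.02786971] [[458.36600021   0.         327.47355843]
 [  0.         458.36600021 204.40439213]
 [  0.           0.           1.        ]] -0.1245020305243704
top [0.4380645  0.03141795 0.86903255] [-2.97392527e+00 -9.82338313e-04 -1.58703849e+00] [[480.67496718   0.         315.69510394]
 [  0.         480.67496718 195.5737726 ]
 [  0.           0.           1.        ]] -0.05081037708883945
{'clock': 0.1, 'q': array([-1.31312167e+00,  2.21172107e-01,  1.52750882e+00, -1.91604729e-05,
        1.39469461e+00, -1.26095546e-01]), 'joint_vel': array([-6.08656321e-04, -2.53262055e-03, -2.93328333e-03, -1.61696258e-04,
       -2.41629384e-04,  7.22604630e-05]), 'joint_torque': array([ 1.46502200e-03, -4.98244715e+01, -3.90546477e+01, -1.19602105e-04,
        5.66216637e-03, -3.25061706e-06]), 'tcp_pos': array([ 0.23389804, -0.5791285 ,  0.30288671]), 'ee_rot': array([-3.13982155e+00, -2.05510708e-04,  3.83773394e-01]), 'wrist_force': array([ 0.74292126, -0.29687455, -0.64369595]), 'wrist_torque': array([-0.05174614,  0.00176226, -0.03265882]), 'gripper_force': 0.0, 'grip_width': 1.0030501199358688}
```

View pics/top0.png

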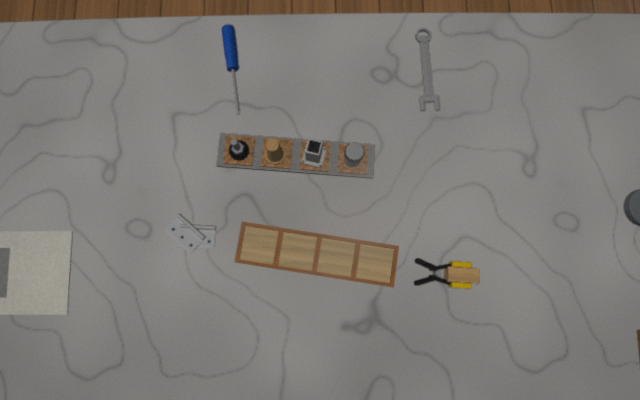

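View pics/scene0.png

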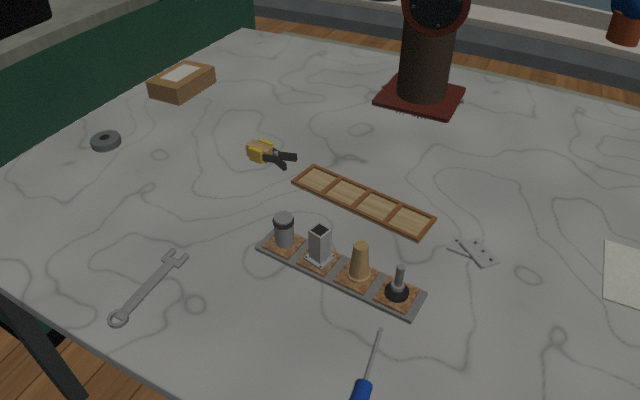

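The top view has image right as −y. From the robot's left, the strip holds the foot (238,150), leg (275,150), post (313,152) and stop (354,155). The clamp is at (450,273), the −y end of the tray, so the order is foot→bay −105, leg→−35, post→+35, stop→+105.

```bash
cat > m1.py <<'E'
from h import *
t=snap('top');s=snap('scene')
np.save('pics/t.npy',t,allow_pickle=True);np.save('pics/s.npy',s,allow_pickle=True)
def big(m,roi):
    z=np.zeros_like(m);x0,y0,x1,y1=roi;z[y0:y1,x0:x1]=m[y0:y1,x0:x1]
    c,_=cv2.findContours(z,cv2.RETR_EXTERNAL,cv2.CHAIN_APPROX_NONE);return max(c,key=cv2.contourArea)
hsv=cv2.cvtColor(t['pixels'],cv2.COLOR_BGR2HSV)
m=((hsv[...,1]>60)&(hsv[...,0]<30)).astype(np.uint8)*255
c=big(m,(225,210,410,300))
P=onplane(t,c[:,0],.009)[:,:2].astype(np.float32);r=cv2.minAreaRect(P*1000);print('tray',r)
# strip: grey, darker than the table
g=cv2.cvtColor(t['pixels'],cv2.COLOR_BGR2GRAY);print('grey strip/table',g[165:172,262],g[195,262],g[175,300])
c=big((((g<125)|(hsv[...,1]>60))).astype(np.uint8)*255,(205,125,390,190))
P=onplane(t,c[:,0],.008)[:,:2].astype(np.float32);print('strip',cv2.minAreaRect(P*1000))
cv2.imwrite('pics/c1.png',cv2.resize(t['pixels'][125:185,210:385],None,fx=4.5,fy=4.5,interpolation=cv2.INTER_CUBIC))
cv2.imwrite('pics/c2.png',cv2.resize(s['pixels'][200:325,245:435],None,fx=4,fy=4,interpolation=cv2.INTER_CUBIC))
E
python3 m1.py
```

```text
tray ((478.6971130371094, 28.481117248535156), (286.0061950683594, 74.29704284667969), 80.20215606689453)
grey strip/table [103  80  96  95  73 106 128] 127 128
strip ((657.0592651367188, 57.236534118652344), (310.29443359375, 121.4079360961914), 89.12084197998047)
```

View pics/c1.png

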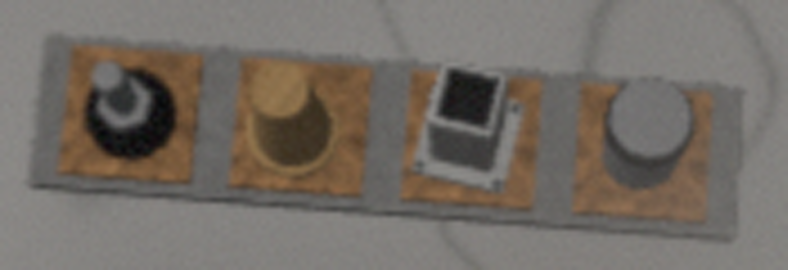

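View pics/c2.png

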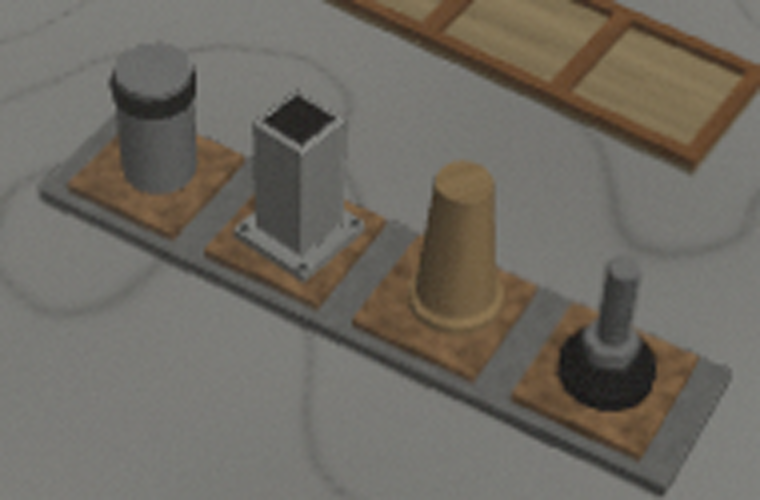

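The crops show all four fittings upright on their pads. I read the top centres in c1 as foot (106,75), leg (281,88), post (470,98), stop (650,117), and in c2 as (623,267), (464,182), (297,120), (154,70). Next I triangulate them and get the post's yaw from its plate corners.

```bash
cat > m2.py <<'E'
from h import *
t=np.load('pics/t.npy',allow_pickle=True).item();s=np.load('pics/s.npy',allow_pickle=True).item()
A=lambda p:(np.array(p,float)+.5)/4.5-.5+[210,125]
B=lambda p:(np.array(p,float)+.5)/4-.5+[245,200]
def tri(a,b):
    d1=ray(t,a)[0];d2=ray(s,b)[0];p1,p2=t['position'],s['position']
    x=np.linalg.lstsq(np.c_[d1,-d2],np.array(p2)-p1,rcond=None)[0];q1=p1+d1*x[0];q2=p2+d2*x[1];return (q1+q2)/2,np.linalg.norm(q1-q2)
for n,a,b,z in [('foot',(106,75),(623,267),.073),('leg',(281,88),(464,182),.079),('post',(470,98),(297,120),.077),('stop',(650,117),(154,70),.071)]:
    q,e=tri(A(a),B(b));print(n,q.round(4),e.round(4),'top',onplane(t,A(a),z)[0,:2].round(4),'scene',onplane(s,B(b),z)[0,:2].round(4))
def an(P):
    d=np.diff(P[:,:2],axis=0);print(np.degrees(np.arctan2(d[:,1],d[:,0])).round(1),np.linalg.norm(d,axis=1).round(4),'diag mid',((P[0]+P[2])/2).round(4))
an(onplane(t,A([(415,178),(497,190),(520,100)]),.018))
an(onplane(s,B([(237,229),(303,274),(364,223)]),.018))
an(onplane(t,A([(443,62),(434,121),(494,134),(506,75)]),.077))
an(onplane(s,B([(254,122),(300,152),(345,120),(298,90)]),.077))
print('strip'); an(onplane(t,A([(50,38),(742,88),(733,233)]),.008))
pt=np.array([.4787,.0285]);yh=np.array([np.cos(np.radians(80.2)),np.sin(np.radians(80.2))])
for n,y in zip(('foot','leg','post','stop'),(-.105,-.035,.035,.105)):
    print(n,'bay',(pt+y*yh).round(4),proj(t,np.r_[pt+y*yh,.004]).round(0))
E
python3 m2.py
```

```text
foot [0.6698 0.1679 0.0728] 0.0013 top [0.6695 0.1685] scene [0.6702 0.1673]
leg [0.6616 0.1012 0.0788] 0.0 top [0.6615 0.1012] scene [0.6618 0.1013]
post [0.6573 0.0297 0.0764] 0.0003 top [0.657  0.0299] scene [0.6579 0.0299]
stop [ 0.6506 -0.0386  0.0694] 0.0 top [ 0.6501 -0.0385] scene [ 0.6521 -0.0377]
[-99.5 -15. ] [0.0335 0.0386] diag mid [0.6562 0.031  0.018 ]
[ 74.4 164.9] [0.0362 0.0372] diag mid [0.6575 0.0311 0.018 ]
[ 170.9 -103.5  -12.2] [0.0233 0.0232 0.0235] diag mid [0.6571 0.0305 0.077 ]
[  73.8  162.3 -106.6] [0.0242 0.0247 0.025 ] diag mid [0.658 0.031 0.077]
strip
[-95.2 174.4] [0.2867 0.0612] diag mid [0.6612 0.0634 0.008 ]
foot bay [ 0.4608 -0.075 ] [[375. 263.]]
leg bay [ 0.4727 -0.006 ] [[336. 257.]]
post bay [0.4847 0.063 ] [[297. 251.]]
stop bay [0.4966 0.132 ] [[259. 245.]]
```

```bash
cat > go.py <<'E'
import sys
from h import *
PICK=dict(foot=(.670,.168,.109),leg=(.6617,.1012,.107),post=(.6574,.0303,.107),stop=(.651,-.0383,.103))
BAY=dict(foot=(.4608,-.075,.1015),leg=(.4727,-.006,.0995),post=(.4847,.063,.0995),stop=(.4966,.132,.0955))
def delta(x,y,z,yaw=1.3265):
    s=ctrl.read_state();C=rot(s['ee_rot']);p=s['tcp_pos']
    print('clk %.2f'%s['clock'],'pos',p.round(4),'rpy',np.round(s['ee_rot'],4),'shift',(C.T@(np.array([x,y,z])-p)/.2).round(3),
     'turn',(R.from_matrix(C.T@rot([np.pi,0,yaw])).as_rotvec()/.5).round(3),'F',s['wrist_force'].round(1),'w',round(s['grip_width'],3))
if __name__=='__main__':
    k,n,dz=sys.argv[1],sys.argv[2],float(sys.argv[3]);x,y,z=(PICK if k=='p' else BAY)[n];delta(x,y,z+dz)
E
python3 go.py p foot .14
```

```text
clk 0.20 pos [ 0.234  -0.5792  0.3032] rpy [-3.1403e+00 -2.0000e-04  3.8380e-01] shift [ 3.421 -2.648  0.275] turn [-2.000e-03 -1.000e-03 -1.885e+00] F [ 0.2  0.3 -1. ] w 0.993
```

```bash
python3 -m pendant '[[0,[0.1,-0.08,0],[0,0,-0.1]],[0,[0.25,-0.19,0],[0,0,-0.25]],[0,[0.44,-0.34,0],[0,0,-0.45]],[0,[0.63,-0.49,0],[0,0,-0.65]],[0,[0.82,-0.63,0],[0,0,-0.85]],[0,[1,-0.77,0],[0,0,-1]]]'; python3 go.py p foot .14
```

```text
clock: 0.8
tcp_pos: [0.3624, -0.36, 0.3038]
ee_rot: [3.141, -0.0, 0.887]
wrist_force: [0.3, -0.6, 0.6]
grip_width: 0.998
gripper_force: 0.0
clk 0.80 pos [ 0.3624 -0.36    0.3038] rpy [ 3.1415e+00 -2.0000e-04  8.8740e-01] shift [ 3.018 -0.475  0.275] turn [ 0.    -0.    -0.878] F [ 0.3 -0.6  0.6] w 0.998
```

```bash
python3 -m pendant '[[0,[0.2,-0.03,0.02],[0,0,-0.2]],[0,[0.4,-0.06,0.04],[0,0,-0.4]],[0,[0.6,-0.09,0.06],[0,0,-0.6]],[0,[0.8,-0.13,0.08],[0,0,-0.78]],[0,[1,-0.16,0.1],[0,0,-0.878]]]'; python3 go.py p foot .14
```

```text
clock: 1.3
tcp_pos: [0.4643, -0.1852, 0.2838]
ee_rot: [3.141, 0.0, 1.326]
wrist_force: [1.1, -1.1, -0.7]
grip_width: 1.003
gripper_force: 0.0
clk 1.30 pos [ 0.4643 -0.1852  0.2838] rpy [3.1415e+00 1.0000e-04 1.3260e+00] shift [1.963 0.57  0.174] turn [ 0.     0.    -0.001] F [ 1.1 -1.1 -0.7] w 1.003
```

```bash
python3 -m pendant '[[0,[0.2,0.06,0.02],[0,0,0]],[0,[0.4,0.12,0.04],[0,0,0]],[0,[0.6,0.18,0.06],[0,0,0]],[0,[0.8,0.24,0.08],[0,0,0]],[0,[0.98,0.285,0.08],[0,0,0]]]'; python3 -m pendant '[[0,[0.2,0.06,0.02],[0,0,0]],[0,[0.4,0.12,0.04],[0,0,0]],[0,[0.6,0.18,0.06],[0,0,0]],[0,[0.8,0.24,0.08],[0,0,0]],[0,[0.92,0.27,0.09],[0,0,0]],[0,[0.983,0.285,0.094],[0,0,0]],[0,[0.983,0.285,0.094],[0,0,0]]]'; python3 go.py p foot 0
```

```text
clock: 1.8
tcp_pos: [0.5677, -0.009, 0.2671]
ee_rot: [-3.141, 0.0, 1.323]
wrist_force: [1.0, -0.8, -0.0]
grip_width: 0.999
gripper_force: 0.0
clock: 2.5
tcp_pos: [0.6708, 0.1669, 0.2484]
ee_rot: [-3.141, 0.0, 1.325]
wrist_force: [-0.6, -1.1, -1.0]
grip_width: 1.003
gripper_force: 0.0
clk 2.50 pos [0.6708 0.1669 0.2484] rpy [-3.1407e+00  3.0000e-04  1.3246e+00] shift [ 0.005 -0.005  0.697] turn [-0.002  0.001 -0.004] F [-0.6 -1.1 -1. ] w 1.003
```

```bash
python3 -m pendant '[[0,[0.005,-0.005,0.2],[0,0,0]],[0,[0.005,-0.005,0.4],[0,0,0]],[0,[0.005,-0.005,0.53],[0,0,0]],[0,[0.005,-0.005,0.63],[0,0,0]],[0,[0.005,-0.005,0.68],[0,0,0]],[0,[0.005,-0.005,0.697],[0,0,0]],[0,[0.005,-0.005,0.697],[0,0,0]]]'
python3 - <<'E'
from h import *
s=snap('scene');t=snap('top')
a=cv2.resize(s['pixels'][150:325,290:470],None,fx=2.5,fy=2.5);b=cv2.resize(t['pixels'][60:235,160:300],None,fx=2.5,fy=2.5)
cv2.imwrite('pics/g1.png',np.hstack([a,b[:a.shape[0]]]))
E
python3 go.py p foot 0
```

```text
clock: 3.2
tcp_pos: [0.6703, 0.1662, 0.1104]
ee_rot: [3.141, -0.0, 1.322]
wrist_force: [0.2, 0.8, 0.1]
grip_width: 0.999
gripper_force: 0.0
clk 3.30 pos [0.671  0.1667 0.1115] rpy [ 3.1392e+00 -9.0000e-04  1.3225e+00] shift [ 0.005 -0.006  0.013] turn [ 0.005 -0.002 -0.008] F [0.6 0.  0.6] w 1.001
```

View pics/g1.png

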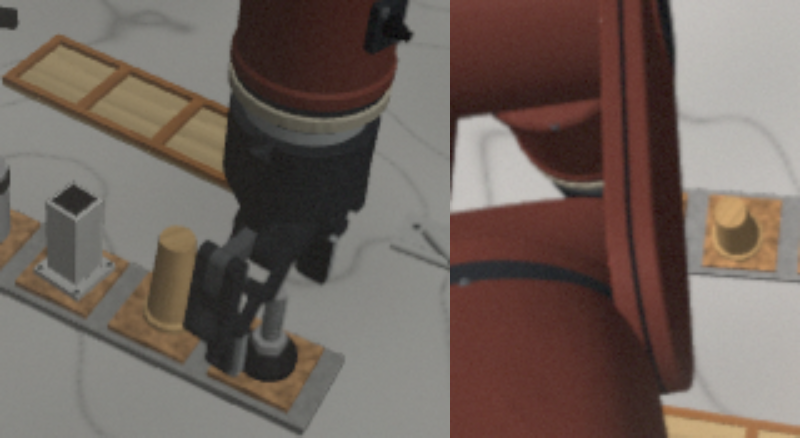

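The near finger is at about (220,310), the far finger at (318,260), and the stem at (275,315) between them. Closing now.

```bash
python3 -m pendant '[[0.5,[0.005,-0.004,0.005],[0,0,0]],[1,[0.005,-0.004,0.005],[0,0,0]],[1,[0.005,-0.004,0.005],[0,0,0]],[1,[0.005,-0.004,0.005],[0,0,0]],[1,[0.005,-0.004,0.005],[0,0,0]],[1,[0.005,-0.004,0.005],[0,0,0]],[1,[0.005,-0.004,0.005],[0,0,0]],[1,[0.005,-0.004,0.005],[0,0,0]]]'; python3 go.py p foot 0.1
```

```text
clock: 4.1
tcp_pos: [0.6695, 0.1681, 0.1087]
ee_rot: [-3.141, -0.0, 1.323]
wrist_force: [-0.0, 0.7, 1.2]
grip_width: 0.124
gripper_force: 58.4
clk 4.10 pos [0.6695 0.1681 0.1087] rpy [-3.1414 -0.      1.3228] shift [ 0.     0.003 -0.502] turn [-0.    -0.    -0.007] F [-0.   0.7  1.2] w 0.124
```

```bash
python3 -m pendant '[[1,[0,0,-0.05],[0,0,0]],[1,[0,0,-0.15],[0,0,0]],[1,[0,0,-0.3],[0,0,0]],[1,[0,0,-0.42],[0,0,0]],[1,[0,0,-0.5],[0,0,0]]]'; python3 go.py b foot 0.1
```

```text
clock: 4.6
tcp_pos: [0.6704, 0.1681, 0.2119]
ee_rot: [3.138, -0.001, 1.323]
wrist_force: [0.6, 0.3, -0.7]
grip_width: 0.123
gripper_force: 58.4
clk 4.60 pos [0.6704 0.1681 0.2119] rpy [ 3.1384e+00 -1.2000e-03  1.3228e+00] shift [-1.436 -0.718  0.048] turn [ 0.006 -0.002 -0.007] F [ 0.6  0.3 -0.7] w 0.123
```

```bash
python3 -m pendant '[[1,[-0.06,-0.03,0],[0,0,0]],[1,[-0.2,-0.1,0],[0,0,0]],[1,[-0.36,-0.18,0],[0,0,0]],[1,[-0.53,-0.27,0],[0,0,0]],[1,[-0.7,-0.35,0],[0,0,0]],[1,[-0.87,-0.43,0],[0,0,0]],[1,[-1,-0.5,0.03],[0,0,0]]]';python3 -m pendant '[[1,[-0.16,-0.08,0],[0,0,0]],[1,[-0.3,-0.15,0],[0,0,0]],[1,[-0.4,-0.2,0],[0,0,0]],[1,[-0.436,-0.218,0],[0,0,0]],[1,[-0.436,-0.218,0],[0,0,0]]]'
python3 - <<'E'
from h import *
s=snap('scene');t=snap('top')
cv2.imwrite('pics/p1.png',np.hstack([cv2.resize(s['pixels'][90:290,230:450],None,fx=2,fy=2),cv2.resize(t['pixels'][180:380,225:405],None,fx=2,fy=2)]))
E
python3 go.py b foot 0
```

```text
clock: 5.3
tcp_pos: [0.5226, -0.0027, 0.2035]
ee_rot: [3.14, 0.0, 1.322]
wrist_force: [-0.0, -0.4, 0.6]
grip_width: 0.122
gripper_force: 58.5
clock: 5.8
tcp_pos: [0.4595, -0.0756, 0.2029]
ee_rot: [3.141, -0.0, 1.321]
wrist_force: [0.8, 0.1, -0.6]
grip_width: 0.124
gripper_force: 58.5
clk 5.90 pos [ 0.4604 -0.0748  0.203 ] rpy [ 3.1408e+00 -4.0000e-04  1.3225e+00] shift [-0.001  0.002  0.507] turn [ 0.002 -0.001 -0.008] F [-0.3  0.9 -0.5] w 0.122
```

View pics/p1.png

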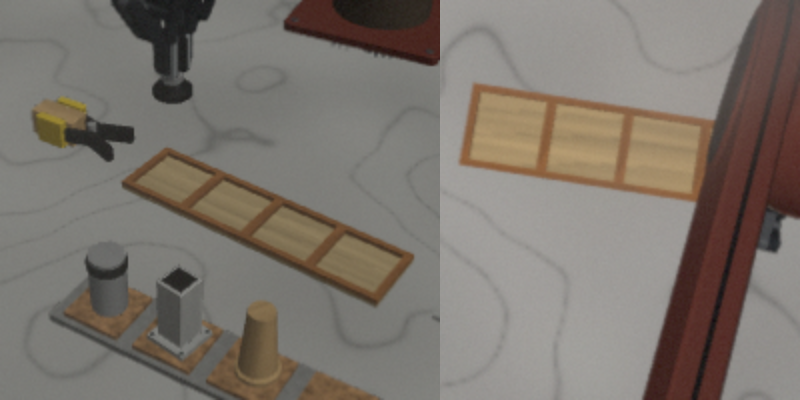

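The foot hangs upright in the grip at (172,90), above the clamp-end bay. Lowering and releasing it.

```bash
python3 -m pendant '[[1,[0,0,0.12],[0,0,0]],[1,[0,0,0.27],[0,0,0]],[1,[0,0,0.4],[0,0,0]],[1,[0,0,0.47],[0,0,0]],[1,[0,0,0.5],[0,0,0]],[1,[0,0,0.51],[0,0,0]],[1,[0,0,0.51],[0,0,0]]]'; python3 go.py b foot 0; python3 -m pendant '[[0.7,[0,0,0],[0,0,0]],[0.3,[0,0,0],[0,0,0]],[0,[0,0,0],[0,0,0]],[0,[0,0,0],[0,0,0]],[0,[0,0,0],[0,0,0]],[0,[0,0,-0.1],[0,0,0]],[0,[0,0,-0.25],[0,0,0]],[0,[0,0,-0.4],[0,0,0]],[0,[0,0,-0.6],[0,0,0]]]'; python3 go.py p leg 0.12
```

```text
clock: 6.6
tcp_pos: [0.4605, -0.0749, 0.1011]
ee_rot: [3.141, -0.0, 1.323]
wrist_force: [-0.4, -0.1, -1.0]
grip_width: 0.121
gripper_force: 58.6
clk 6.60 pos [ 0.4605 -0.0749  0.1011] rpy [ 3.1409 -0.      1.3234] shift [-0.     0.002 -0.002] turn [ 0.001 -0.    -0.006] F [-0.4 -0.1 -1. ] w 0.121
clock: 7.5
tcp_pos: [0.4587, -0.0748, 0.2206]
ee_rot: [-3.139, -0.0, 1.323]
wrist_force: [0.8, -0.4, 0.4]
grip_width: 0.998
gripper_force: 0.0
clk 7.50 pos [ 0.4587 -0.0748  0.2206] rpy [-3.1385e+00 -3.0000e-04  1.3226e+00] shift [ 1.102  0.768 -0.034] turn [-0.006 -0.001 -0.008] F [ 0.8 -0.4  0.4] w 0.998
```

```bash
python3 -m pendant '[[0,[0.15,0.1,0],[0,0,0]],[0,[0.35,0.24,0],[0,0,0]],[0,[0.55,0.38,0],[0,0,0]],[0,[0.75,0.52,0],[0,0,0]],[0,[0.95,0.66,0],[0,0,0]],[0,[1,0.74,0],[0,0,0]],[0,[1,0.76,0],[0,0,0]]]'; python3 -m pendant '[[0,[0.09,0,0],[0,0,0]],[0,[0.1,0,0],[0,0,0]],[0,[0.1,0,0],[0,0,0]]]'; python3 go.py p leg 0
```

```text
clock: 8.2
tcp_pos: [0.6576, 0.0831, 0.2202]
ee_rot: [3.141, -0.0, 1.325]
wrist_force: [-0.7, 1.3, 1.1]
grip_width: 0.995
gripper_force: 0.0
clock: 8.5
tcp_pos: [0.6605, 0.1011, 0.2208]
ee_rot: [-3.141, 0.0, 1.323]
wrist_force: [-0.7, -0.8, -0.8]
grip_width: 0.998
gripper_force: 0.0
clk 8.50 pos [0.6605 0.1011 0.2208] rpy [-3.1412e+00  2.0000e-04  1.3232e+00] shift [0.002 0.006 0.569] turn [-0.001  0.    -0.007] F [-0.7 -0.8 -0.8] w 0.998
```

```bash
sleep 0.5
python3 - <<'E'
from h import *
t=snap('top');s=snap('scene');cv2.imwrite('pics/l1.png',np.hstack([cv2.resize(s['pixels'][90:290,230:450],None,fx=2,fy=2),cv2.resize(t['pixels'][180:380,225:405],None,fx=2,fy=2)]))
E
```

```text
(no output)
```

View pics/l1.png

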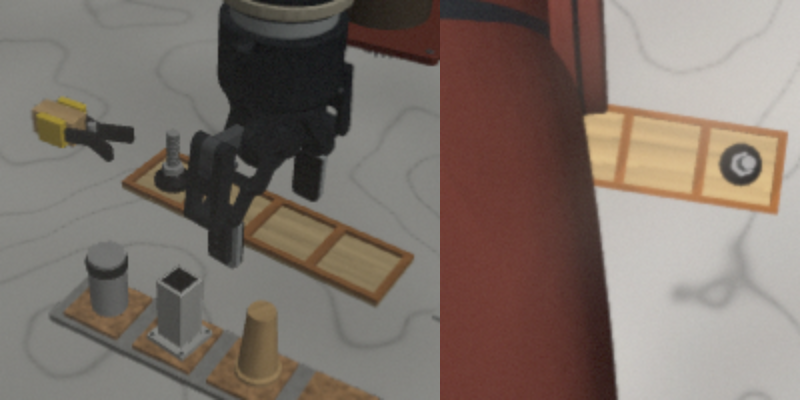

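The foot stands upright at the centre of the clamp-end bay, at about (740,163) in the top half. Picking the leg now.

```bash
python3 -m pendant '[[0,[0,0,0.15],[0,0,0]],[0,[0,0.003,0.32],[0,0,0]],[0,[0,0.003,0.44],[0,0,0]],[0,[0,0.003,0.52],[0,0,0]],[0,[0,0.003,0.56],[0,0,0]],[0,[0,0.003,0.568],[0,0,0]],[0,[0,0.003,0.568],[0,0,0]]]'; python3 -m pendant '[[0.4,[0,0,0],[0,0,0]],[1,[0,0,0],[0,0,0]],[1,[0,0,0],[0,0,0]],[1,[0,0,0],[0,0,0]],[1,[0,0,0],[0,0,0]],[1,[0,0,0],[0,0,0]],[1,[0,0,0],[0,0,0]]]'; python3 -m pendant '[[1,[0,0,-0.05],[0,0,0]],[1,[0,0,-0.15],[0,0,0]],[1,[0,0,-0.3],[0,0,0]],[1,[0,0,-0.42],[0,0,0]],[1,[0,0,-0.5],[0,0,0]],[1,[0,0,-0.5],[0,0,0]]]'; python3 go.py b leg 0.1
```

```text
clock: 9.3
tcp_pos: [0.6624, 0.1006, 0.1082]
ee_rot: [3.14, -0.0, 1.323]
wrist_force: [0.2, -0.6, 1.2]
grip_width: 1.003
gripper_force: 0.0
clock: 10.0
tcp_pos: [0.6624, 0.1008, 0.108]
ee_rot: [3.14, -0.001, 1.323]
wrist_force: [-0.6, 0.4, 5.6]
grip_width: 0.295
gripper_force: 59.6
clock: 10.6
tcp_pos: [0.6631, 0.1008, 0.2103]
ee_rot: [3.137, -0.001, 1.323]
wrist_force: [0.5, -0.0, -1.3]
grip_width: 0.297
gripper_force: 59.0
clk 10.60 pos [0.6631 0.1008 0.2103] rpy [ 3.1368e+00 -1.4000e-03  1.3229e+00] shift [-0.751 -0.792  0.049] turn [ 0.01  -0.003 -0.007] F [ 0.5 -0.  -1.3] w 0.297
```

```bash
python3 -m pendant '[[1,[-0.08,-0.08,0],[0,0,0]],[1,[-0.22,-0.23,0],[0,0,0]],[1,[-0.37,-0.39,0],[0,0,0]],[1,[-0.52,-0.55,0],[0,0,0]],[1,[-0.64,-0.67,0.02],[0,0,0]],[1,[-0.72,-0.76,0.04],[0,0,0]],[1,[-0.748,-0.787,0.04],[0,0,0]],[1,[-0.748,-0.787,0.04],[0,0,0]],[1,[-0.748,-0.787,0.04],[0,0,0]]]'
python3 - <<'E'
from h import *
s=snap('scene')
cv2.imwrite('pics/p2.png',cv2.resize(s['pixels'][70:290,230:450],None,fx=2.5,fy=2.5))
E
python3 go.py b leg 0
```

```text
clock: 11.5
tcp_pos: [0.4732, -0.0055, 0.1992]
ee_rot: [3.141, -0.0, 1.323]
wrist_force: [0.3, -0.3, 0.2]
grip_width: 0.301
gripper_force: 59.1
clk 11.55 pos [ 0.4735 -0.0054  0.1993] rpy [ 3.1408e+00 -3.0000e-04  1.3231e+00] shift [-0.004 -0.003  0.499] turn [ 0.002 -0.001 -0.007] F [ 0.9 -0.2 -0.7] w 0.299
```

View pics/p2.png

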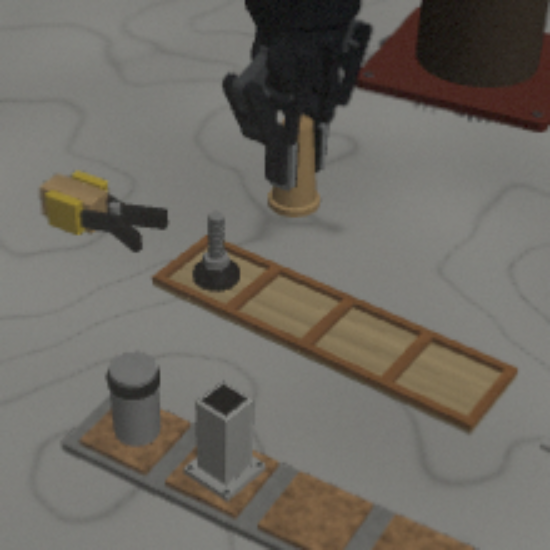

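The leg hangs upright at (295,195), above the second bay. Lowering and releasing it.

```bash
python3 -m pendant '[[1,[0,0,0.12],[0,0,0]],[1,[0,0,0.27],[0,0,0]],[1,[-0.003,-0.002,0.39],[0,0,0]],[1,[-0.003,-0.002,0.46],[0,0,0]],[1,[-0.003,-0.002,0.485],[0,0,0]],[1,[-0.003,-0.002,0.495],[0,0,0]],[1,[-0.003,-0.002,0.495],[0,0,0]]]'; python3 -m pendant '[[0.6,[0,0,0],[0,0,0]],[0.3,[0,0,0],[0,0,0]],[0,[0,0,0],[0,0,0]],[0,[0,0,0],[0,0,0]],[0,[0,0,0],[0,0,0]],[0,[0,0,-0.1],[0,0,0]],[0,[0,0,-0.25],[0,0,0]],[0,[0,0,-0.4],[0,0,0]],[0,[0,0,-0.6],[0,0,0]],[0,[0,0,-0.6],[0,0,0]]]'; python3 go.py p post 0.12
```

```text
clock: 12.25
tcp_pos: [0.4727, -0.006, 0.1006]
ee_rot: [3.141, -0.0, 1.323]
wrist_force: [-0.0, 0.0, -0.7]
grip_width: 0.298
gripper_force: 59.1
clock: 13.25
tcp_pos: [0.4751, -0.0067, 0.2261]
ee_rot: [3.131, -0.001, 1.323]
wrist_force: [1.2, 0.2, 0.4]
grip_width: 0.996
gripper_force: 0.0
clk 13.25 pos [ 0.4751 -0.0067  0.2261] rpy [ 3.1311e+00 -8.0000e-04  1.3228e+00] shift [0.403 0.838 0.005] turn [ 0.021 -0.002 -0.007] F [1.2 0.2 0.4] w 0.996
```

```bash
python3 -m pendant '[[0,[0.06,0.12,0],[0,0,0]],[0,[0.15,0.3,0],[0,0,0]],[0,[0.24,0.5,0],[0,0,0]],[0,[0.32,0.68,0],[0,0,0]],[0,[0.38,0.8,0],[0,0,0]],[0,[0.402,0.848,0],[0,0,0]],[0,[0.402,0.848,0],[0,0,0]],[0,[0.402,0.848,0],[0,0,0]]]'; python3 go.py p post 0
python3 - <<'E'
from h import *
t=snap('top');s=snap('scene');cv2.imwrite('pics/l2.png',np.hstack([cv2.resize(s['pixels'][90:290,230:450],None,fx=2,fy=2),cv2.resize(t['pixels'][180:380,225:405],None,fx=2,fy=2)]))
E
```

```text
clock: 14.05
tcp_pos: [0.6554, 0.0301, 0.2191]
ee_rot: [-3.14, 0.0, 1.323]
wrist_force: [-0.6, -0.9, 0.6]
grip_width: 1.002
gripper_force: 0.0
clk 14.05 pos [0.6554 0.0301 0.2191] rpy [-3.1399e+00  4.0000e-04  1.3229e+00] shift [0.003 0.011 0.561] turn [-0.003  0.001 -0.007] F [-0.6 -0.9  0.6] w 1.002
```

View pics/l2.png

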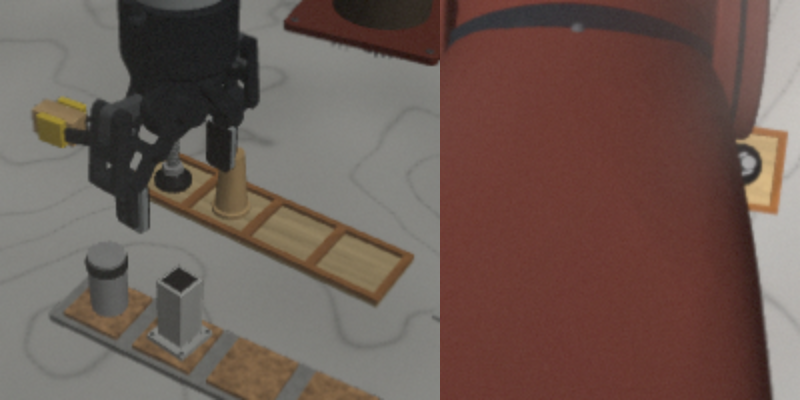

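The leg stands in bay 2 at (232,205). Picking the post now.

```bash
python3 -m pendant '[[0,[0,0,0.15],[0,0,0]],[0,[0,0.003,0.32],[0,0,0]],[0,[0,0.003,0.44],[0,0,0]],[0,[0,0.003,0.52],[0,0,0]],[0,[0,0.003,0.56],[0,0,0]],[0,[0,0.003,0.566],[0,0,0]],[0,[0,0.003,0.566],[0,0,0]]]'; python3 -m pendant '[[0.4,[0,0,0],[0,0,0]],[1,[0,0,0],[0,0,0]],[1,[0,0,0],[0,0,0]],[1,[0,0,0],[0,0,0]],[1,[0,0,0],[0,0,0]],[1,[0,0,0],[0,0,0]],[1,[0,0,0],[0,0,0]]]'; python3 -m pendant '[[1,[0,0,-0.05],[0,0,0]],[1,[0,0,-0.15],[0,0,0]],[1,[0,0,-0.3],[0,0,0]],[1,[0,0,-0.42],[0,0,0]],[1,[0,0,-0.5],[0,0,0]],[1,[0,0,-0.5],[0,0,0]],[1,[0,0,-0.5],[0,0,0]]]'; python3 go.py b post 0.1
```

```text
clock: 14.85
tcp_pos: [0.6573, 0.0299, 0.1081]
ee_rot: [3.14, -0.0, 1.323]
wrist_force: [0.7, -0.1, 0.9]
grip_width: 1.001
gripper_force: 0.0
clock: 15.55
tcp_pos: [0.657, 0.03, 0.1074]
ee_rot: [3.141, -0.0, 1.323]
wrist_force: [-0.7, 0.3, 4.6]
grip_width: 0.3
gripper_force: 59.5
clock: 16.25
tcp_pos: [0.6563, 0.03, 0.2063]
ee_rot: [-3.141, 0.0, 1.323]
wrist_force: [0.3, 0.7, -1.8]
grip_width: 0.297
gripper_force: 59.1
clk 16.25 pos [0.6563 0.03   0.2063] rpy [-3.1409e+00  1.0000e-04  1.3229e+00] shift [-0.051 -0.872  0.035] turn [-0.001  0.    -0.007] F [ 0.3  0.7 -1.8] w 0.297
```

```bash
python3 -m pendant '[[1,[0,-0.1,0],[0,0,0]],[1,[-0.01,-0.27,0],[0,0,0]],[1,[-0.03,-0.46,0],[0,0,0]],[1,[-0.04,-0.64,0],[0,0,0]],[1,[-0.05,-0.78,0.02],[0,0,0]],[1,[-0.051,-0.86,0.035],[0,0,0]],[1,[-0.051,-0.875,0.035],[0,0,0]],[1,[-0.051,-0.875,0.035],[0,0,0]],[1,[-0.051,-0.875,0.035],[0,0,0]]]'; python3 go.py b post 0;python3 - <<'E'
from h import *
s=snap('scene')
cv2.imwrite('pics/p3.png',cv2.resize(s['pixels'][70:290,230:450],None,fx=2.5,fy=2.5))
E
```

```text
clock: 17.15
tcp_pos: [0.4852, 0.0629, 0.1998]
ee_rot: [3.141, 0.0, 1.323]
wrist_force: [0.2, -0.3, -0.5]
grip_width: 0.296
gripper_force: 59.3
clk 17.15 pos [0.4852 0.0629 0.1998] rpy [3.1413 0.     1.3227] shift [-0.    -0.003  0.501] turn [ 0.     0.    -0.008] F [ 0.2 -0.3 -0.5] w 0.296
```

View pics/p3.png

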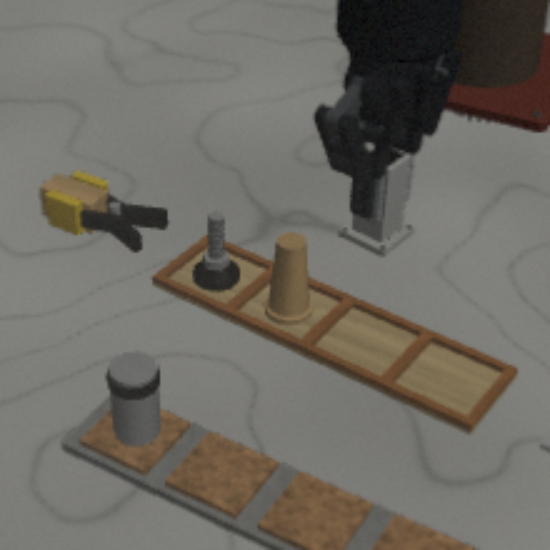

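The post hangs upright at (378,230), above bay 3. Lowering and releasing it.

```bash
python3 -m pendant '[[1,[0,0,0.12],[0,0,0]],[1,[0,0,0.27],[0,0,0]],[1,[0,-0.002,0.39],[0,0,0]],[1,[0,-0.002,0.46],[0,0,0]],[1,[0,-0.002,0.49],[0,0,0]],[1,[0,-0.002,0.5],[0,0,0]],[1,[0,-0.002,0.5],[0,0,0]]]'; python3 -m pendant '[[0.6,[0,0,0],[0,0,0]],[0.3,[0,0,0],[0,0,0]],[0,[0,0,0],[0,0,0]],[0,[0,0,0],[0,0,0]],[0,[0,0,0],[0,0,0]],[0,[0,0,-0.1],[0,0,0]],[0,[0,0,-0.25],[0,0,0]],[0,[0,0,-0.4],[0,0,0]],[0,[0,0,-0.6],[0,0,0]],[0,[0,0,-0.6],[0,0,0]]]'; python3 -m pendant '[[0,[0,0,-0.6],[0,0,0]],[0,[0,0,-0.6],[0,0,0]]]' 2>&1 | head -0; python3 go.py p stop 0.12
```

```text
clock: 17.9
tcp_pos: [0.4849, 0.0631, 0.1006]
ee_rot: [3.14, -0.0, 1.323]
wrist_force: [-0.0, -0.3, -0.2]
grip_width: 0.299
gripper_force: 59.3
clock: 18.9
tcp_pos: [0.4874, 0.0631, 0.226]
ee_rot: [3.131, -0.002, 1.323]
wrist_force: [1.4, 0.1, 0.2]
grip_width: 1.002
gripper_force: 0.0
clk 19.10 pos [0.4829 0.0632 0.3194] rpy [-3.1375e+00  9.0000e-04  1.3228e+00] shift [-0.285  0.942  0.478] turn [-0.008  0.002 -0.007] F [ 1.5 -0.1 -0.3] w 1.0
```

```bash
python3 -m pendant '[[0,[-0.04,0.12,0.05],[0,0,0]],[0,[-0.1,0.32,0.15],[0,0,0]],[0,[-0.17,0.53,0.25],[0,0,0]],[0,[-0.22,0.72,0.35],[0,0,0]],[0,[-0.27,0.86,0.43],[0,0,0]],[0,[-0.29,0.929,0.47],[0,0,0]],[0,[-0.29,0.929,0.48],[0,0,0]],[0,[-0.29,0.929,0.48],[0,0,0]],[0,[-0.29,0.929,0.48],[0,0,0]]]'; python3 go.py p stop 0
python3 - <<'E'
from h import *
t=snap('top');s=snap('scene');cv2.imwrite('pics/l3.png',np.hstack([cv2.resize(s['pixels'][90:290,230:450],None,fx=2,fy=2),cv2.resize(t['pixels'][180:380,225:405],None,fx=2,fy=2)]))
E
```

```text
clock: 20.0
tcp_pos: [0.6495, -0.038, 0.2243]
ee_rot: [3.142, -0.0, 1.323]
wrist_force: [-0.3, 0.4, 0.2]
grip_width: 1.001
gripper_force: 0.0
clk 20.00 pos [ 0.6495 -0.038   0.2243] rpy [ 3.1416e+00 -2.0000e-04  1.3233e+00] shift [0.    0.007 0.606] turn [ 0.    -0.    -0.006] F [-0.3  0.4  0.2] w 1.001
```

View pics/l3.png

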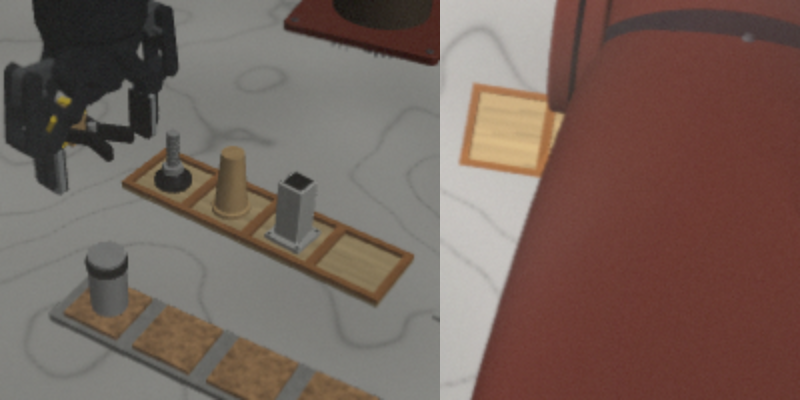

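The post stands in bay 3 at (295,215). Picking the stop now.

```bash
python3 -m pendant '[[0,[0,0,0.15],[0,0,0]],[0,[0,0.006,0.32],[0,0,0]],[0,[0,0.006,0.46],[0,0,0]],[0,[0,0.006,0.55],[0,0,0]],[0,[0,0.006,0.59],[0,0,0]],[0,[0,0.006,0.605],[0,0,0]],[0,[0,0.006,0.605],[0,0,0]]]'; python3 -m pendant '[[0.4,[0,0,0],[0,0,0]],[1,[0,0,0],[0,0,0]],[1,[0,0,0],[0,0,0]],[1,[0,0,0],[0,0,0]],[1,[0,0,0],[0,0,0]],[1,[0,0,0],[0,0,0]],[1,[0,0,0],[0,0,0]]]'; python3 -m pendant '[[1,[0,0,-0.05],[0,0,0]],[1,[0,0,-0.15],[0,0,0]],[1,[0,0,-0.3],[0,0,0]],[1,[0,0,-0.42],[0,0,0]],[1,[0,0,-0.52],[0,0,0]],[1,[0,0,-0.52],[0,0,0]],[1,[0,0,-0.52],[0,0,0]]]'; python3 go.py b stop 0.105
```

```text
clock: 20.8
tcp_pos: [0.6518, -0.039, 0.104]
ee_rot: [3.14, -0.0, 1.323]
wrist_force: [0.8, -0.1, 0.2]
grip_width: 1.002
gripper_force: 0.0
clock: 21.5
tcp_pos: [0.6516, -0.039, 0.1037]
ee_rot: [3.141, -0.0, 1.323]
wrist_force: [-1.0, 0.3, 6.8]
grip_width: 0.362
gripper_force: 59.3
clock: 22.2
tcp_pos: [0.651, -0.0389, 0.2066]
ee_rot: [3.142, -0.0, 1.323]
wrist_force: [-0.4, 0.4, -1.8]
grip_width: 0.357
gripper_force: 59.5
clk 22.20 pos [ 0.651  -0.0389  0.2066] rpy [ 3.1416 -0.      1.3228] shift [ 0.639 -0.958  0.031] turn [ 0.    -0.    -0.007] F [-0.4  0.4 -1.8] w 0.357
```

```bash
python3 -m pendant '[[1,[0.06,-0.09,0],[0,0,0]],[1,[0.16,-0.24,0],[0,0,0]],[1,[0.28,-0.42,0],[0,0,0]],[1,[0.39,-0.59,0],[0,0,0]],[1,[0.5,-0.75,0],[0,0,0]],[1,[0.58,-0.88,0.01],[0,0,0]],[1,[0.63,-0.945,0.02],[0,0,0]],[1,[0.639,-0.959,0.03],[0,0,0]],[1,[0.639,-0.959,0.03],[0,0,0]],[1,[0.639,-0.959,0.03],[0,0,0]]]'; python3 go.py b stop 0;python3 - <<'E'
from h import *
s=snap('scene')
cv2.imwrite('pics/p4.png',cv2.resize(s['pixels'][70:290,230:450],None,fx=2.5,fy=2.5))
E
```

```text
clock: 23.2
tcp_pos: [0.4974, 0.1312, 0.2007]
ee_rot: [3.141, 0.0, 1.322]
wrist_force: [-0.2, 0.3, -0.9]
grip_width: 0.358
gripper_force: 59.8
clk 23.20 pos [0.4974 0.1312 0.2007] rpy [3.1414e+00 4.0000e-04 1.3221e+00] shift [ 0.003 -0.005  0.526] turn [ 0.     0.001 -0.009] F [-0.2  0.3 -0.9] w 0.358
```

View pics/p4.png

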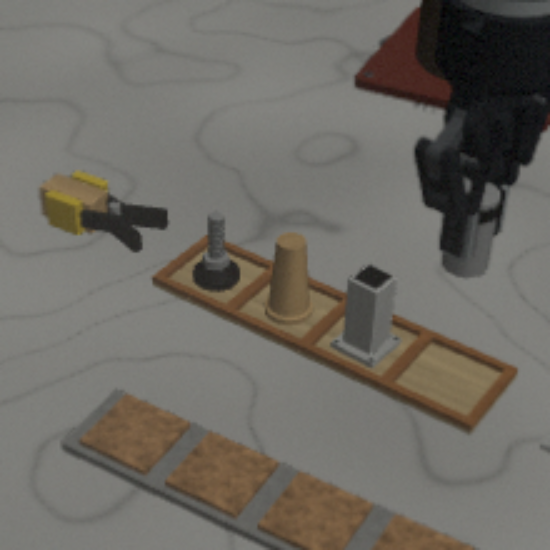

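The stop hangs upright at (470,255), above bay 4. Lowering and releasing it, then retreating.

```bash
python3 -m pendant '[[1,[0,0,0.12],[0,0,0]],[1,[0,0,0.27],[0,0,0]],[1,[0.002,-0.004,0.4],[0,0,0]],[1,[0.002,-0.004,0.48],[0,0,0]],[1,[0.002,-0.004,0.515],[0,0,0]],[1,[0.002,-0.004,0.525],[0,0,0]],[1,[0.002,-0.004,0.525],[0,0,0]]]'; python3 -m pendant '[[0.6,[0,0,0],[0,0,0]],[0.3,[0,0,0],[0,0,0]],[0,[0,0,0],[0,0,0]],[0,[0,0,0],[0,0,0]],[0,[0,0,0],[0,0,0]],[0,[0,0,-0.1],[0,0,0]],[0,[0,0,-0.25],[0,0,0]],[0,[0,0,-0.4],[0,0,0]],[0,[0,0,-0.6],[0,0,0]],[0,[0,0,-0.75],[0,0,0]]]'; python3 -m pendant '[[0,[0.2,0,0],[0,0,0]],[0,[0.4,0,0],[0,0,0]],[0,[0.6,0,0],[0,0,0]],[0,[0.8,0,0],[0,0,0]],[0,[1,0,0],[0,0,0]],[0,[1,0,0],[0,0,0]],[0,[1,0,0],[0,0,0]]]'
python3 - <<'E'
from h import *
t=snap('top');s=snap('scene');cv2.imwrite('pics/end.png',np.hstack([cv2.resize(s['pixels'][110:290,230:450],None,fx=2,fy=2),cv2.resize(t['pixels'][200:380,225:405],None,fx=2,fy=2)]))
E
```

```text
clock: 23.95
tcp_pos: [0.4967, 0.1323, 0.0964]
ee_rot: [3.141, -0.0, 1.322]
wrist_force: [0.4, 0.3, -1.5]
grip_width: 0.358
gripper_force: 59.8
clock: 24.95
tcp_pos: [0.4962, 0.1327, 0.2483]
ee_rot: [3.14, -0.001, 1.323]
wrist_force: [0.5, -0.0, 0.1]
grip_width: 1.0
gripper_force: 0.0
clock: 25.65
tcp_pos: [0.5446, 0.3273, 0.2453]
ee_rot: [-3.141, 0.001, 1.325]
wrist_force: [0.3, -0.3, -0.9]
grip_width: 1.002
gripper_force: 0.0
```

View pics/end.png

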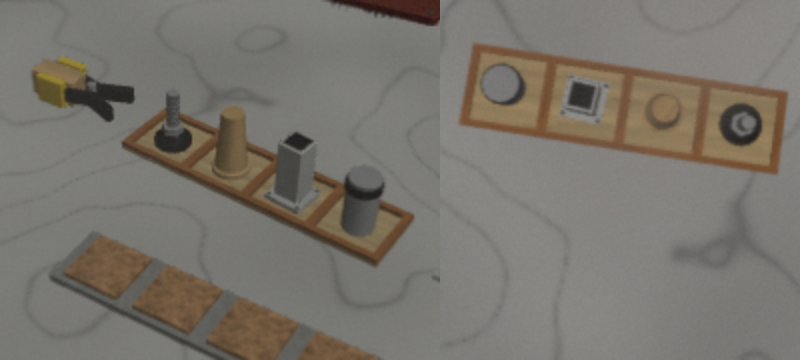

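All four stand upright, one to a bay. From the clamp, the order is foot (740,124), leg (663,110), post (583,98) and stop (502,84), and the robot is clear.

```bash
python3 -c "
from station import job_done
print(job_done())"
```

```text
the job is handed in; nothing more can be done
None
```

The job is handed in: all four fittings stand upright in the tray, one to a bay, in the order foot, leg, post, stop starting at the clamp, finished at about 26 s on the robot's clock (limit 93 s).

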